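# Hang the weight on the torsion balance and zero its dial

### The arm

A 7-joint arm with a two-finger parallel gripper is mounted at the origin on the work surface. World frame = base frame: x ahead of the robot, y to its left, z up, the work surface at z = 0. Lengths are in mm, angles in rad, forces in N, time in s.
With the tool pointing down it reaches from about 425 to 875 mm from the base axis. Payload 8.4 kg.
Tool frame: the origin (TCP) lies between the finger pads; the fingertips stand 8 mm ahead of it and the grasp point (between the pads) lies 11 mm behind it; z points along the fingers, y is the line along which they close (so a half turn about z gives the same grasp; the last joint's range is limited). The gripper opens to 85 mm and grips with 20 to 120 N. Pads are 22 mm wide; open, the fingers measure 114 mm over their backs; the gripper's body (76 mm by 85 mm) begins 54 mm behind the grasp point. The pads swing forward as they close: fully open they stand 13 mm farther back than shut.
Start: joints at [-1.328, 0.333, 0.04, 1.465, -0.013, 1.343, -0.059], TCP at [217.87, 612.37, 239.308] pointing down, gripper open.
Joint ranges: [-2.58, 2.58], [-0.38, 2.09], [-1.3, 1.39], [0.25, 2.4], [-1.5, 4.64], [0.08, 2.09], [-2.65, 2.65]. Speed limits (rad/s): [2.22, 2.22, 2.79, 2.79, 3.14, 3.14, 3.14].

### API

Orientations are given as a rotation vector (axis times angle).
In Python, from rig import sensors, vision, env, spotter gives the robot as it stands.
- The arm moves only by the shell command python3 -m pendant 'ROWS' [OPENING] [FORCE]. ROWS is JSON, a list of rows, each a list of 4 numbers: the shift along the tool's x, y, z in mm, then the turn about the tool's z in degrees. A call has 1 to 20 rows; each row is the pose to reach, as a shift and turn from the pose commanded when the call began, along the tool's axes at that moment; what a row does not reach only later rows make up. A row lasts 1/12 s, in which the tool goes at most 41.7 mm and 7.16 degrees, less where a joint would pass 70% of its speed; a pose out of reach is approached as far as the arm can. A call with a gripper value outside its range is refused whole. OPENING is the opening, from 0 (shut) to 1 (fully open), set as the call begins (- or left out, the last holds). The fingers move at their own pace and stop on an object; FORCE is the grip in N (left out, the last holds). Time passes only in rows, so rows that repeat a pose let the fingers close. It gives the time, the measured TCP pose, the force, the opening and the grip force at its end, in the units of the state.
- sensors.get_state(): the state, without advancing time (a new reading comes with each control period).
- vision.capture(name): name is "scene" or "top" or "wrist"; returns the picture (420x560x3 uint8, blue, green, red); there is no depth.
- vision.camera_model(name): a dict with "fx", "fy", "cx", "cy" (pixels), "pose" (4x4, takes a point from camera to world coordinates). Camera axes: x right, y up, looking along -z (the intrinsics and any distortion apply to the point x, -y, -z); pixel columns grow to the right and rows downward; lengths in mm; the calibration is good to about 2 mm. A picture is of the moment at which its call begins: read the wrist's pose just before it. camera_model takes no time and is no camera call; for the wrist camera it gives the pose at the moment of the call.
- env.close_job(): hands the job in; it is judged then, once.
Trained networks look in the newest picture that a camera, given by its name, has taken for a name from the list of things; names that differ only in an ending like _2 or _b are one class to them, and where a whole thing is asked for, a point or a joint stands for the part that bears it (a point fixed in the world has none). Each returns a list of dicts, best first, with "confidence" (0 to 1); they miss things now and then, are a little off and sometimes report something else, mostly with a low value. They report only what shows in the picture. A call takes as long as a camera call. They do not tell look-alikes from the thing itself.
- spotter.search_frame(camera, thing): "box" ([centre column, centre row, width, height] in pixels, round what is visible of it).
- spotter.spot_point(camera, thing): "point" ([row, column] in pixels: a listed point, or the origin of a listed thing).
The state is a dict: "time": time; "q": joint angles; "joint_velocities": joint speeds; "effort": joint torques, N m; "eef_pos": TCP position; "tool_rot": TCP orientation; "contact_force": force on the tool from outside, world axes, zero at the start; "ft_torque": the same for the moment, N m; "finger_gap": opening from 0.0 (shut) to 1.0 (fully open); "grip_force": force on a finger pad.
Only numpy, scipy, OpenCV 4.12 (cv2) and the standard library are available. Lean on these libraries where they do the work, as an engineer would, in place of code of your own. Each camera call takes 0.05 s, during which the arm holds its last target. There are 200 camera calls.

### The job

Hang the steel weight by its hook on the torsion balance's beam, right up against the stop collar (slide it along until it touches), and let go of it so that it hangs still. The load swings the pointer: then turn the knob in the middle of the dial, which turns the dial, until the dial's zero mark (the broad raised bar) stands at the pointer. Leave the other things on the bench where they are.

Things in the scene. Friction and masses are not known exactly. Their poses are not given: they have to be found in the camera images.
- beam_end (a point): On the beam's axis at its free end. The beam: level round steel bar, 12 mm dia, axis 200 mm above the bench, free for 123 mm between stop collar and this end, where a thicker end piece (18 dia, 8 mm long) follows. It is sprung: its end sinks by some 10 mm under the weight, at most 18 mm.
- balance: Torsion balance, fixed: cream drum, 172 mm dia (foot flange 196), on its top a level white dial (162 dia) that turns with the knob, face 150 mm above the bench. Origin on the bench under the axis of drum, dial and knob; z up. On its -y side a bearing block (45 wide, y -78 to -108, top at 218 mm) carries the beam, which runs along -y.
- stop_face (a point): Centre, on the beam's axis, of the outer face (away from the dial) of the stop collar, a fixed ring on the beam, 26 mm dia, 12 mm long, 177 mm from the knob axis. Axes: y along the beam towards the dial, z up. The hook hangs against this face, on its -y side.
- knob_grip (a point): On the axis of the round black knurled knob in the middle of the dial, 36 mm above the dial: the height to grip. The grip is 46 mm dia, 16 to 54 mm above the dial, with a thin spindle below. Knob and dial are one piece; they turn about the vertical either way and stay where left (about 0.06 N m). They may need more turn than one grasp gives.
- pointer_tip (a point): Tip of the pointer, a flat black needle 6 mm above the dial, 62 mm from the knob axis (its broad short tail lies on the other side, within 32 mm). The beam moves it, not the knob: with the beam unloaded it points along the balance's +x; the weight swings it clockwise from above by roughly 1 rad, more or less with the load.
- zero_mark (a point): Point on the dial that belongs under the pointer's tip: just inside the zero mark, 62 mm from the knob axis, 6 mm above the dial's face; it turns with knob and dial. The mark is a broad raised black bar, 9 x 14 mm, at the dial's edge; the other 19 marks are thin lines, 18 degrees apart.
- hanger: Steel weight with hook, about 0.25 kg, 210 mm high, upright on the bench. Origin: centre of its underside. Disc 68 dia, 40 high; from its middle a strap, 12 wide (y) and 6 thick, rises to z 90, steps aside to the long leg at x -12.5 to -18.5, and bends over at the top into a hook in the x-z plane, open towards +x. Grey grip tab on top, 24 (x) x 14 (y), z 158 to 210.
- hanger_hook (a point): Middle of the hook's inside top, 152 mm above the underside; it rests on the beam, which runs along the hanger's y. Inside, the hook is 25 mm wide (x -12.5 to 12.5); its short leg on +x ends at z 132, the step below it has its top at z 93: the beam must come in sideways through that 39 mm gap, from the +x side. The strap's side faces are 6 mm away in y.
- hanger_grip (a point): In the middle of the grip tab, 190 mm above the hanger's underside; best gripped across its 14 mm.
- jar: amber glass jar with lid, 68 dia x 100 high mm; origin at its underside. Leave it.
- beaker: open glass beaker, 72 dia x 90 high mm; origin at its underside. Leave it.
- mixing_cup: open stainless mixing cup, 96 dia x 150 high mm; origin at its underside. Leave it.
- spare_weight: plain flat steel disc, 60 dia x 25 high mm; origin at its underside. Leave it.
- spatula: spatula lying flat, 180 long mm; origin at its underside, lies along x. Leave it.
- brush: brush lying flat, 170 long mm; origin at its underside, lies along x. Leave it.
Mind the look-alikes: they are no part of the job. What is shaped like the hanger but purple is not meant.

How it is judged:
By the outcome, as a careful person would: the job done as asked, in the order asked, and still so for the second after the job is handed in, with the robot touching nothing.
It also fails if it takes over 72 s, if anything falls off the work surface, if the arm or the gripper's body presses on something with over 40 N, if the wrist force passes 120 N, or if a joint passes its speed limit or range.

## Working session

There is one attempt and no reset: what is moved stays moved. The work goes in short steps, Python scripts to look and compute and a shell command to move; the robot and the scene stay as the last step left them, time stands still between calls to the robot, and variables do not carry over. Pictures are saved under pics/ and viewed, at most 10 in all, crops included, and the job is handed in when it is done.

```bash
mkdir -p pics; ls
cat > h.py <<'E'
import numpy as np, cv2
from rig import sensors, vision, env, spotter
def cam(n):
    m=vision.camera_model(n); return m
def ray(m,row,col):
    d=np.array([(col-m['cx'])/m['fx'],-(row-m['cy'])/m['fy'],-1.]); P=np.array(m['pose']); 
    return P[:3,3],P[:3,:3]@d
def onz(m,row,col,z):
    o,d=ray(m,row,col); return o+d*(z-o[2])/d[2]
def proj(m,p):
    P=np.array(m['pose']); c=P[:3,:3].T@(np.array(p,float)-P[:3,3])
    return (m['cy']+m['fy']*c[1]/c[2], m['cx']-m['fx']*c[0]/c[2])
def tri(obs):
    A=np.zeros((3,3));b=np.zeros(3)
    for m,r,c in obs:
        o,d=ray(m,r,c); d=d/np.linalg.norm(d); Q=np.eye(3)-np.outer(d,d); A+=Q;b+=Q@o
    return np.linalg.solve(A,b)
E
python3 - <<'E'
from h import *
np.set_printoptions(precision=1,suppress=True)
for n in ('scene','top'):
    im=vision.capture(n); cv2.imwrite(f'pics/{n}0.png',im)
    m=cam(n); print(n,{k:(v if k!='pose' else np.array(v).round(3).tolist()) for k,v in m.items()})
    for t in ('beam_end','stop_face','knob_grip','pointer_tip','zero_mark','hanger','hanger_hook','hanger_grip','balance','jar','beaker','mixing_cup','spare_weight'):
        print(t,[(np.round(r['point']).tolist(),round(r['confidence'],2)) for r in spotter.spot_point(n,t)][:4])
print(sensors.get_state())
E
```

```text
pics
scene {'fx': 521.5882576604769, 'fy': 521.5882576604769, 'cx': 279.44678091207913, 'cy': 214.61307768057733, 'pose': [[-0.787, -0.428, 0.444, 1173.212], [0.617, -0.527, 0.584, 675.24], [-0.016, 0.734, 0.679, 1097.698], [0.0, 0.0, 0.0, 1.0]]}
beam_end [([216.0, 282.0], 0.62)]
stop_face [([243.0, 316.0], 0.63)]
knob_grip [([298.0, 364.0], 0.63)]
pointer_tip [([320.0, 347.0], 0.62)]
zero_mark [([294.0, 390.0], 0.56)]
hanger [([203.0, 258.0], 0.93), ([180.0, 274.0], 0.82), ([165.0, 261.0], 0.79), ([200.0, 297.0], 0.6)]
hanger_hook [([159.0, 302.0], 0.78), ([128.0, 258.0], 0.65), ([168.0, 257.0], 0.6)]
hanger_grip [([119.0, 258.0], 0.93), ([151.0, 300.0], 0.79)]
balance [([346.0, 355.0], 0.68), ([243.0, 314.0], 0.49)]
jar [([278.0, 211.0], 0.58)]
beaker [([246.0, 231.0], 0.78)]
mixing_cup [([227.0, 202.0], 0.55)]
spare_weight [([213.0, 328.0], 0.66)]
top {'fx': 400.74161271167526, 'fy': 400.74161271167526, 'cx': 270.745762743268, 'cy': 210.59059927481502, 'pose': [[0.011, 0.998, -0.056, 479.914], [-1.0, 0.012, 0.012, -129.076], [0.013, 0.055, 0.998, 1215.784], [0.0, 0.0, 0.0, 1.0]]}

[... 445 characters left out ...]
26.0], 0.55)]
hanger_grip [([233.0, 352.0], 0.91), ([281.0, 373.0], 0.91), ([281.0, 331.0], 0.89), ([289.0, 418.0], 0.67)]
balance [([197.0, 154.0], 0.58)]
jar [([142.0, 284.0], 0.77)]
beaker [([184.0, 311.0], 0.82)]
mixing_cup [([175.0, 349.0], 0.64)]
spare_weight [([278.0, 283.0], 0.73)]
{'time': 1.4, 'q': array([-1.3,  0.3,  0. ,  1.5, -0. ,  1.3, -0.1]), 'joint_velocities': array([-0.,  0.,  0., -0.,  0., -0.,  0.]), 'effort': array([ -0. , -65.8,   1.4, -40.6,   0. ,   0. ,   0. ]), 'eef_pos': array([217.9, 612.3, 239.3]), 'tool_rot': array([-0.5, -3.1,  0. ]), 'contact_force': array([0.1, 1.4, 0.3]), 'ft_torque': array([0., 0., 0.]), 'grip_force': 0.0, 'finger_gap': 0.9973164696616938}
```

View images.

View pics/scene0.png

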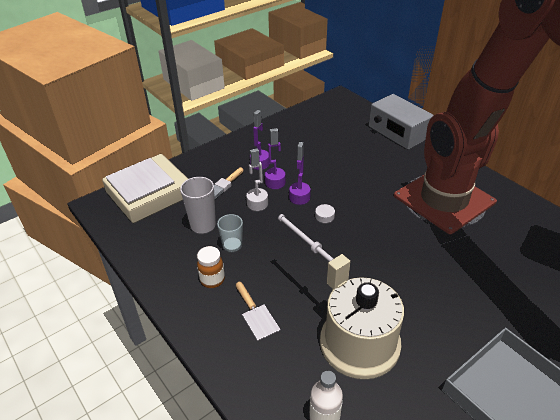

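View pics/top0.png

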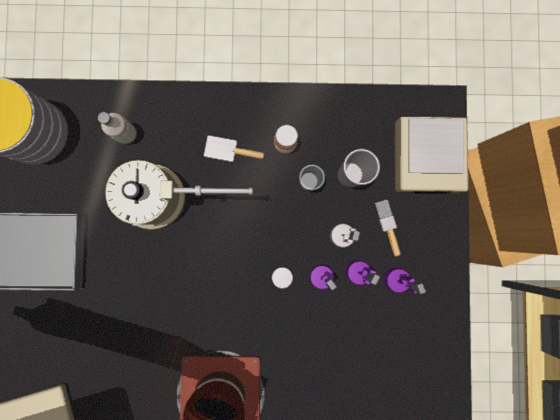

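Run:
```python
from h import *
np.set_printoptions(precision=1,suppress=True)
s,t=cam('scene'),cam('top')
for n,a,b in [('beam_end',(216,282),(191,248)),('stop',(243,316),(189,200)),('knob',(298,364),(187,135)),('hgrip',(151,254),(233,352)),('cup',(227,202),(175,349)),('spare',(213,328),(278,283))]:
    print(n,tri([(s,*a),(t,*b)]))
print('hanger base',onz(s,203,258,0),onz(t,235,341,0), 'grip from top z190',onz(t,233,352,190),'beam_end',onz(t,191,248,200),onz(s,216,282,200),'stop',onz(t,189,200,200),onz(s,243,316,200),'knob',onz(t,187,135,186),onz(s,298,364,186))
A=cv2.imread('pics/scene0.png');B=cv2.imread('pics/top0.png')
a=cv2.resize(A[100:230,215:345],(400,400),interpolation=cv2.INTER_CUBIC)
b=cv2.resize(B[205:305,305:405],(400,400),interpolation=cv2.INTER_CUBIC)
cv2.imwrite('pics/crop.png',np.hstack([a,b]))
```

```text
beam_end [586.2 -84.  205. ]
stop [586.4  39.7 207.1]
knob [593.7 212.7 175.9]
hgrip [ 482.6 -346.3  211. ]
cup [ 663.3 -386.5  -14.8]
spare [ 341.4 -179.3    5.3]
hanger base [ 474.2 -355.2    0. ] [ 475.9 -357.8    0. ] grip from top z190 [ 482.  -350.3  190. ] beam_end [585.7 -82.9 200. ] [583.9 -89.1 200. ] stop [589.3  39.  200. ] [579.5  36.4 200. ] knob [593.9 208.2 186. ] [598.7 218.7 186. ]
```

View pics/crop.png

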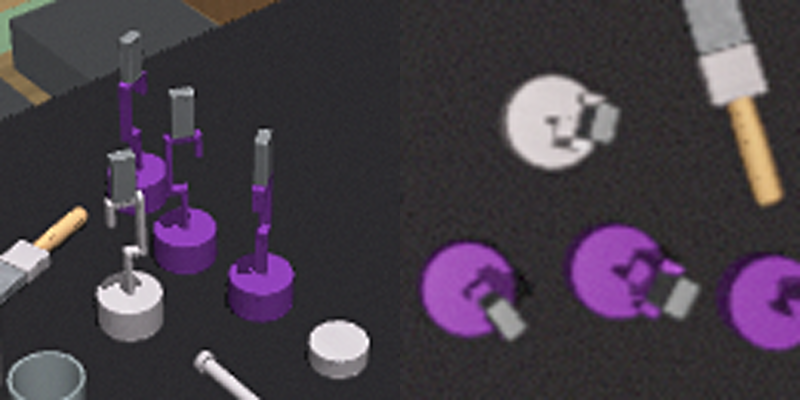

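```bash
cat >> h.py <<'E'
from scipy.spatial.transform import Rotation as R
def st():
    s=sensors.get_state(); return s,np.array(s['eef_pos']),R.from_rotvec(s['tool_rot']).as_matrix()
def yaw(T): # yaw of tool y axis in world, deg
    return np.degrees(np.arctan2(T[1,1],T[0,1]))
def plan(*pts):
    s,p,T=st()
    for q in pts: print('to',q,'shift',np.round(T.T@(np.array(q)-p),1))
E
python3 - <<'E'
from h import *
np.set_printoptions(precision=3,suppress=True)
s,p,T=st(); print(T,yaw(T),p); plan((560,300,400),(540,0,400))
m=cam('wrist'); P=np.array(m['pose']); print('cam in tool',T.T@(P[:3,3]-p),T.T@P[:3,:3],m['fx'])
E
```

```text
[[-0.942  0.335 -0.   ]
 [ 0.335  0.942 -0.   ]
 [ 0.    -0.    -1.   ]] 70.41250311934324 [217.866 612.349 239.289]
to (560, 300, 400) shift [-427.  -179.6 -160.7]
to (540, 0, 400) shift [-508.8 -468.9 -160.7]
cam in tool [  66.326    0.605 -134.488] [[-0.     0.964  0.264]
 [ 1.     0.     0.   ]
 [ 0.     0.264 -0.964]] 357.6861497426924
```

```bash
python3 -m pendant '[[-427,-180,-161,-20],[-427,-180,-161,-20],[-427,-180,-161,-20],[-427,-180,-161,-20],[-427,-180,-161,-20],[-427,-180,-161,-20],[-427,-180,-161,-20],[-427,-180,-161,-20],[-427,-180,-161,-20],[-427,-180,-161,-20],[-427,-180,-161,-20],[-427,-180,-161,-20],[-509,-469,-161,-20],[-509,-469,-161,-20],[-509,-469,-161,-20],[-509,-469,-161,-20],[-509,-469,-161,-20],[-509,-469,-161,-20],[-509,-469,-161,-20],[-509,-469,-161,-20]]' 1
python3 - <<'E'
from h import *
np.set_printoptions(precision=2,suppress=True)
s,p,T=st(); print(p,yaw(T))
im=vision.capture('wrist'); cv2.imwrite('pics/w1.png',im); m=cam('wrist')
for t,z in (('beam_end',200),('stop_face',200),('knob_grip',186),('zero_mark',156),('pointer_tip',156)):
    for r in spotter.spot_point('wrist',t)[:2]: print(t,r['point'],round(r['confidence'],2),onz(m,*r['point'],z))
plan((500,-200,400),(475,-355,400))
E
```

```text
time: 3.07
eef_pos: [539.3, -8.6, 401.4]
tool_rot: [0.004, 3.14, -0.002]
contact_force: [-0.3, -0.6, 1.5]
finger_gap: 1.001
grip_force: 0.0
[539.34  -8.63 401.42] 89.86253848551934
beam_end [228.1, 203.5] 0.94 [586.2  -84.15 200.  ]
beam_end [16.6, 151.7] 0.66 [ 397.04 -116.79  200.  ]
stop_face [227.9, 335.0] 0.82 [586.22  45.89 200.  ]
knob_grip [224.3, 498.3] 0.92 [587.33 215.52 186.  ]
zero_mark [161.6, 509.4] 0.69 [527.14 235.22 156.  ]
pointer_tip [267.8, 478.8] 0.72 [649.81 220.48 156.  ]
to (500, -200, 400) shift [  42.2 -201.1    0.1]
to (475, -355, 400) shift [  68.7 -355.9    0.1]
```

View pics/w1.png

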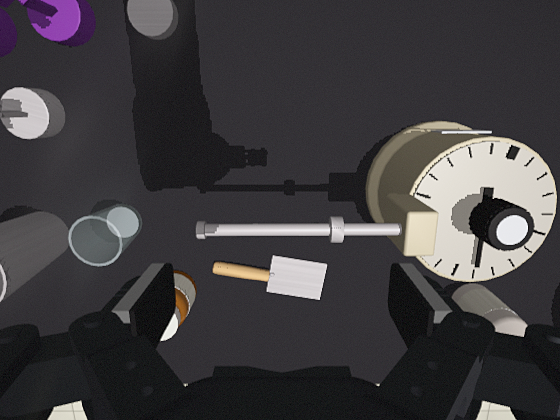

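```bash
python3 -m pendant '[[69,-340,70,0],[69,-340,70,0],[69,-340,70,0],[69,-340,70,0],[69,-340,70,0],[69,-340,70,0],[69,-340,70,0],[69,-340,70,0],[69,-340,70,0],[69,-340,70,0],[69,-340,70,0]]'
python3 - <<'E'
from h import *
np.set_printoptions(precision=2,suppress=True)
s,p,T=st(); print(p,yaw(T))
im=vision.capture('wrist'); m=cam('wrist')
cv2.imwrite('pics/w2.png',im)
for t,z in (('hanger',0),('hanger_hook',152),('hanger_grip',190)):
    for r in spotter.spot_point('wrist',t)[:3]: print(t,r['point'],round(r['confidence'],2),onz(m,*r['point'],z))
c=cv2.resize(im[90:330,130:430],None,fx=2.5,fy=2.5,interpolation=cv2.INTER_CUBIC); cv2.imwrite('pics/w2c.png',c)
E
```

```text
time: 4.28
eef_pos: [473.8, -340.7, 329.7]
tool_rot: [0.01, -3.14, 0.0]
contact_force: [0.2, 1.6, -0.7]
finger_gap: 0.999
grip_force: 0.0
[ 473.83 -340.69  329.7 ] 90.36487656289302
hanger [55.7, 137.7] 0.9 [ 346.4  -513.31    0.  ]
hanger [169.4, 270.8] 0.68 [ 483.09 -352.75    0.  ]
hanger [74.6, 231.0] 0.67 [ 366.89 -401.44    0.  ]
hanger_hook [190.0, 265.0] 0.96 [ 477.27 -353.66  152.  ]
hanger_hook [28.3, 57.9] 0.8 [ 347.   -518.06  152.  ]
hanger_hook [59.8, 200.9] 0.74 [ 369.4  -405.41  152.  ]
hanger_grip [21.2, 20.7] 0.96 [ 350.19 -521.56  190.  ]
hanger_grip [55.2, 192.2] 0.83 [ 371.16 -403.46  190.  ]
hanger_grip [203.2, 260.8] 0.7 [ 479.63 -355.33  190.  ]
```

View pics/w2c.png

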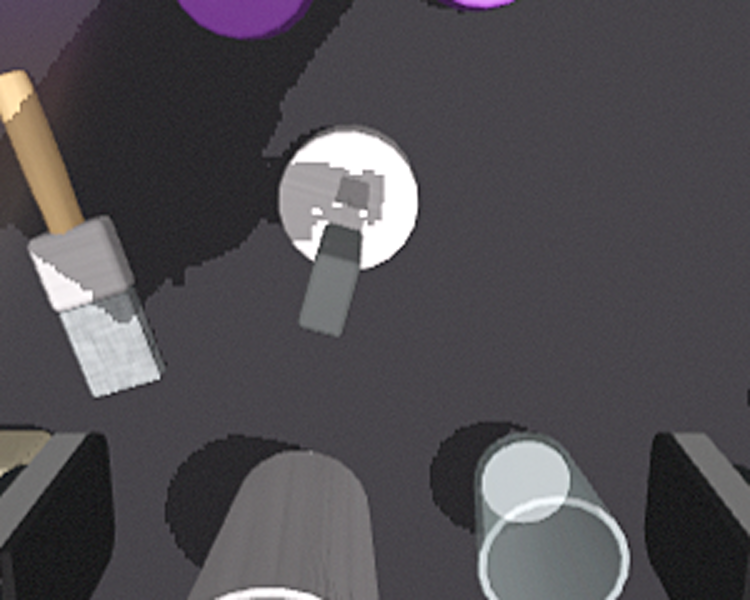

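Run:
```python
from h import *
np.set_printoptions(precision=2,suppress=True)
m=cam('wrist'); s,p,T=st()
f=lambda x,y,z: onz(m,90+(y-1)/2.5,130+(x-1)/2.5,z)
q=[f(*a,210) for a in ((318,260),(361,262),(342,335),(300,325))]
print(np.array(q)); print('mean',np.mean(q,0)[:2])
for a,b in ((0,3),(1,2)): d=q[b]-q[a]; print(np.degrees(np.arctan2(d[1],d[0])),np.linalg.norm(d))
for a,b in ((0,1),(3,2)): d=q[b]-q[a]; print(np.degrees(np.arctan2(d[1],d[0])),np.linalg.norm(d))
c=f(349,200,40); print('disc',c)
# model overlay check: project tab for yaw
for yw in (-12,-15,-18):
  Rz=R.from_euler('z',yw,degrees=True).as_matrix()
  for o in (c[:2],):
    print(yw,[np.round([(lambda rc:((rc[1]-130)*2.5+1,(rc[0]-90)*2.5+1))(proj(m,Rz@np.array([x,y,210])+[o[0],o[1],0]))]).tolist()[0] for x,y in ((-12,-7),(-12,7),(12,7),(12,-7))])
```

```text
[[ 467.85 -356.45  210.  ]
 [ 468.32 -343.88  210.  ]
 [ 490.79 -349.46  210.  ]
 [ 487.79 -361.98  210.  ]]
mean [ 478.69 -352.94]
-15.48581649661139 20.68731966412819
-13.934532884323895 23.148020594035366
87.85200898170676 12.581103606436196
76.51760872622829 12.876277825882616
disc [ 477.69 -352.89   40.  ]
-12 [[315.0, 249.0], [362.0, 259.0], [345.0, 335.0], [299.0, 326.0]]
-15 [[318.0, 248.0], [364.0, 261.0], [343.0, 336.0], [297.0, 324.0]]
-18 [[320.0, 247.0], [366.0, 262.0], [340.0, 336.0], [296.0, 322.0]]
```

```bash
python3 -m pendant '[[-4,-12,20,7],[-4,-12,60,14],[-4,-12,95,14],[-4,-12,125,14],[-4,-12,150,14],[-4,-12,150,14],[-4,-12,150,14]]' 0.6 60
python3 - <<'E'
from h import *
s,p,T=st(); print(p,yaw(T))
im=vision.capture('wrist'); cv2.imwrite('pics/w3.png',im)
E
python3 -m pendant '[[0,0,0,0],[0,0,0,0],[0,0,0,0],[0,0,0,0],[0,0,0,0],[0,0,0,0]]' 0 60
```

```text
time: 5.07
eef_pos: [478.0, -351.3, 180.2]
tool_rot: [-0.369, -3.118, -0.001]
contact_force: [0.7, -0.7, 1.1]
finger_gap: 0.601
grip_force: 0.0
[ 478.03162679 -351.26365466  180.16991451] 76.5147435962952
time: 5.62
eef_pos: [478.5, -353.1, 181.7]
tool_rot: [0.371, 3.117, -0.001]
contact_force: [0.2, 0.4, 5.6]
finger_gap: 0.156
grip_force: 60.2
```

View pics/w3.png

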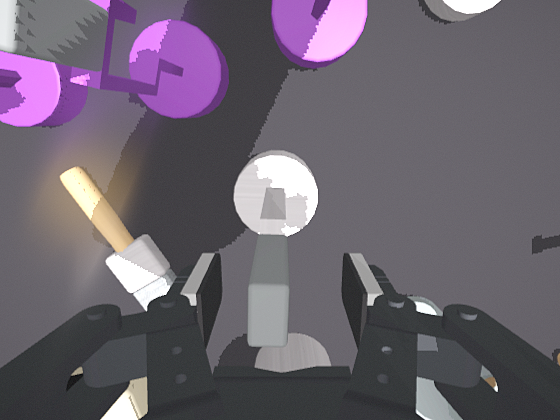

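```bash
python3 -m pendant '[[0,0,-20,0],[0,0,-50,0],[0,0,-89,0],[0,0,-89,0]]'
python3 - <<'E'
from h import *
s,p,T=st(); print(yaw(T)); plan((500,-200,271),(524,8,271))
E
```

```text
time: 5.95
eef_pos: [479.4, -354.6, 276.2]
tool_rot: [0.372, 3.112, -0.005]
contact_force: [0.9, -1.1, -1.4]
finger_gap: 0.154
grip_force: 58.8
76.37935798251598
to (500, -200, 271) shift [ 16.4 155.1   4.7]
to (524, 8, 271) shift [ 42.  362.9   4.1]
```

```bash
python3 -m pendant '[[2,20,0,0],[5,50,0,-3],[10,85,0,-6],[14,120,0,-9],[18,155,0,-13],[22,190,0,-13.5],[26,225,0,-13.5],[30,260,0,-13.5],[34,295,0,-13.5],[38,325,0,-13.5],[40,345,0,-13.5],[42,355,0,-13.5],[42,362,0,-13.5],[42,362,0,-13.5],[42,362,0,-13.5]]'
python3 - <<'E'
from h import *
np.set_printoptions(precision=2,suppress=True)
s,p,T=st(); print(p,yaw(T),s['contact_force'])
im=vision.capture('wrist'); cv2.imwrite('pics/w4.png',im); m=cam('wrist')
for t,z in (('hanger_hook',None),('beam_end',200),('stop_face',200),('knob_grip',186)):
    for r in spotter.spot_point('wrist',t)[:2]: print(t,r['point'],round(r['confidence'],2),z and onz(m,*r['point'],z))
vision.capture('scene'); vision.capture('top')
s_,t_=cam('scene'),cam('top')
for t in ('hanger_hook','hanger_grip'):
    for n in ('scene','top'): print(n,t,[(np.round(r['point']).tolist(),round(r['confidence'],2)) for r in spotter.spot_point(n,t)][:4])
E
```

```text
time: 7.2
eef_pos: [521.9, 7.7, 269.2]
tool_rot: [-0.005, -3.141, 0.001]
contact_force: [-0.8, 0.3, -2.6]
finger_gap: 0.157
grip_force: 59.0
[521.92   7.71 269.24] 89.82963050563086 [-0.81  0.26 -2.58]
hanger_hook [248.5, 282.7] 0.91 None
beam_end [320.6, 138.9] 0.61 [586.66 -84.8  200.  ]
stop_face [351.6, 136.9] 0.35 [610.   -88.67 200.  ]
scene hanger_hook [([158.0, 297.0], 0.77), ([126.0, 259.0], 0.74), ([146.0, 272.0], 0.65), ([215.0, 328.0], 0.61)]
top hanger_hook [([277.0, 368.0], 0.89), ([284.0, 325.0], 0.77), ([284.0, 413.0], 0.77), ([189.0, 252.0], 0.56)]
scene hanger_grip [([203.0, 330.0], 0.95), ([136.0, 274.0], 0.56)]
top hanger_grip [([279.0, 371.0], 0.97), ([283.0, 419.0], 0.77), ([282.0, 328.0], 0.69), ([211.0, 206.0], 0.42)]
```

View pics/w4.png

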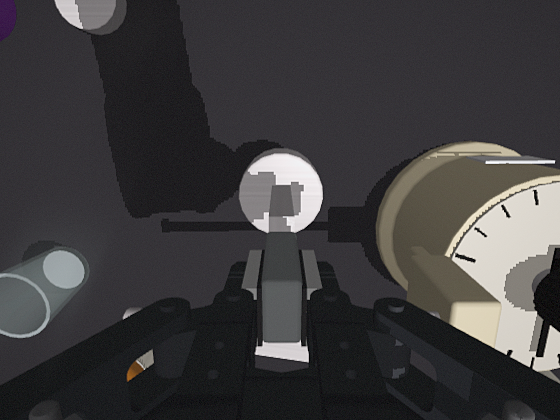

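```bash
python3 -m pendant '[[-12,0,0,0],[-28,0,0,0],[-46,0,0,0],[-60,0,0,0],[-64,0,0,0],[-64,0,0,0],[-64,0,0,0],[-64,0,10,0],[-64,0,22,0],[-64,0,30,0],[-64,0,30,0],[-64,0,30,0]]'
python3 - <<'E'
from h import *
s,p,T=st(); print(p,yaw(T),s['contact_force'],s['ft_torque'])
m=cam('scene')
im=vision.capture('scene'); cv2.imwrite('pics/s5.png',cv2.resize(im[170:340,240:420],None,fx=3.3,fy=3.3,interpolation=cv2.INTER_CUBIC))
E
```

```text
time: 8.75
eef_pos: [585.2, 9.1, 238.5]
tool_rot: [-0.002, -3.14, 0.0]
contact_force: [-0.6, 0.5, -1.9]
finger_gap: 0.155
grip_force: 58.9
[585.24378275   9.1165809  238.45628439] 89.92097192077539 [-0.60493227  0.46684803 -1.8881077 ] [ 0.01087727 -0.00196889  0.05286874]
```

View pics/s5.png

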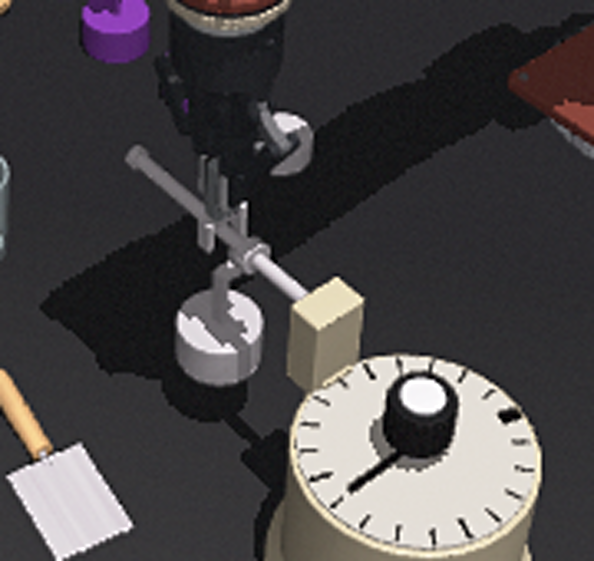

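The hook is over the beam: its short leg is on the far side, and the collar is about 24 mm ahead, near (255,255) in the crop. Next I slide it toward the collar and watch the force.

```bash
python3 -m pendant '[[0,6,0,0],[0,13,0,0],[0,18,0,0],[0,19,0,0],[0,20,0,0],[0,20,0,0],[0,20,0,0]]'; python3 -m pendant '[[0,1,0,0],[0,2,0,0],[0,2,0,0],[0,2,0,0]]'; python3 -m pendant '[[0,1,0,0],[0,2,0,0],[0,2,0,0],[0,2,0,0]]'
```

```text
time: 9.38
eef_pos: [586.0, 28.9, 239.4]
tool_rot: [0.003, 3.142, -0.0]
contact_force: [0.3, -0.0, -2.1]
finger_gap: 0.154
grip_force: 59.0
time: 9.72
eef_pos: [586.0, 31.1, 239.3]
tool_rot: [-0.002, -3.142, 0.0]
contact_force: [-0.2, 0.7, -2.7]
finger_gap: 0.153
grip_force: 59.0
time: 10.05
eef_pos: [586.0, 32.9, 239.3]
tool_rot: [-0.003, -3.142, 0.0]
contact_force: [0.4, -0.3, -2.0]
finger_gap: 0.154
grip_force: 59.1
```

```bash
for i in 1 2; do python3 -m pendant '[[0,0.5,0,0],[0,1,0,0],[0,1,0,0],[0,1,0,0]]' | grep -E 'eef|contact'; done;  python3 -m pendant '[[0,0,1,0],[0,0,2,0],[0,0,3,0],[0,0,3,0],[0,0,3,0]]' | grep -E 'eef|contact'
```

```text
eef_pos: [586.0, 33.1, 239.3]
contact_force: [-0.4, -4.8, -1.9]
eef_pos: [586.0, 33.2, 239.4]
contact_force: [0.2, -7.5, -0.7]
eef_pos: [586.0, 32.9, 236.6]
contact_force: [-0.0, -8.4, -0.2]
```

```bash
for i in 1 2 3; do python3 -m pendant '[[0,-0.2,1,0],[0,-0.3,2,0],[0,-0.3,2,0],[0,-0.3,2,0],[0,-0.3,2,0]]' | grep -E 'eef|contact'; done
```

```text
eef_pos: [586.2, 32.7, 234.8]
contact_force: [-0.4, -7.8, 0.9]
eef_pos: [586.4, 32.7, 232.9]
contact_force: [0.6, -8.0, 0.4]
eef_pos: [586.5, 32.5, 231.0]
contact_force: [-0.7, -7.3, 2.7]
```

```bash
python3 -m pendant '[[0,-0.3,-1,0],[0,-0.6,-1.5,0],[0,-0.6,-1.5,0],[0,-0.6,-1.5,0]]' | grep -E 'eef|contact'; python3 -m pendant '[[0,-0.6,0,0],[0,-0.6,0,0],[0,-0.6,0,0],[0,-0.6,0,0],[0,-0.6,0,0],[0,-0.6,0,0],[0,-0.6,0,0],[0,-0.6,0,0],[0,-0.6,0,0],[0,-0.6,0,0]]' 0.5 | grep -E 'eef|contact|gap'
python3 - <<'E'
from h import *
im=vision.capture('scene'); a=cv2.resize(im[170:340,240:420],(600,567),interpolation=cv2.INTER_CUBIC); cv2.imwrite('pics/s6.png',a)
E
```

```text
eef_pos: [586.5, 32.6, 232.4]
contact_force: [0.7, -6.3, 1.2]
eef_pos: [586.0, 33.0, 231.8]
contact_force: [0.2, 0.2, -0.5]
finger_gap: 0.498
```

View pics/s6.png

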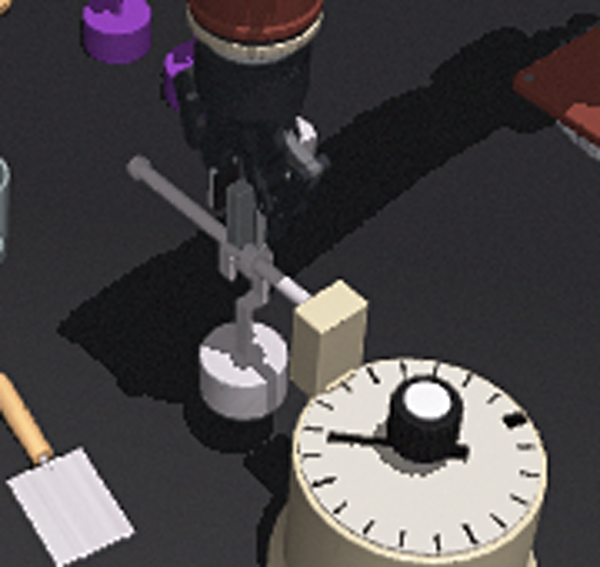

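```bash
python3 -m pendant '[[0,0,-5,0],[0,0,-15,0],[0,0,-35,0],[0,0,-70,0],[0,0,-110,0],[0,0,-140,0],[20,30,-150,0],[40,70,-150,0],[50,110,-150,0],[60,150,-150,0],[60,180,-150,0],[60,180,-150,0],[60,180,-150,0]]' 1
python3 - <<'E'
from h import *
np.set_printoptions(precision=2,suppress=True)
s,p,T=st(); print(p,yaw(T))
im=vision.capture('wrist'); cv2.imwrite('pics/w7.png',im); m=cam('wrist')
for t,z in (('hanger_grip',185),('beam_end',190),('stop_face',196),('knob_grip',186),('zero_mark',156),('pointer_tip',156)):
    for r in spotter.spot_point('wrist',t)[:2]: print(t,r['point'],round(r['confidence'],2),onz(m,*r['point'],z))
E
```

```text
time: 14.68
eef_pos: [525.6, 215.3, 382.3]
tool_rot: [-0.004, 3.142, -0.0]
contact_force: [0.3, -1.0, -0.2]
finger_gap: 1.002
grip_force: 0.0
[525.63 215.29 382.31] 90.15377931385846
hanger_grip [266.6, 58.7] 0.93 [612.23 -11.06 185.  ]
stop_face [249.8, 99.6] 0.63 [589.67  38.62 196.  ]
knob_grip [245.1, 279.6] 0.84 [588.84 211.63 186.  ]
zero_mark [183.6, 301.0] 0.56 [533.12 233.57 156.  ]
pointer_tip [271.0, 240.0] 0.52 [630.89 167.84 156.  ]
```

View pics/w7.png

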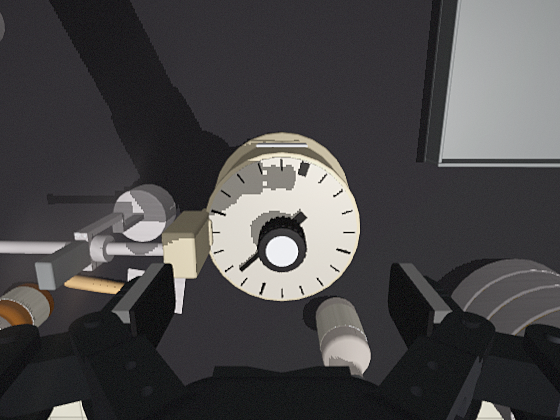

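```bash
cat > dial.py <<'E'
from h import *
np.set_printoptions(precision=2,suppress=True)
# rectify dial plane to a top-down metric view, 4 px/mm, at z (default face 150, pointer 156)
def rect(im,m,z,c=(588,213),h=90,k=4):
    n=2*h*k; g=np.arange(n)/k-h
    Y,X=np.meshgrid(g,-g) # rows: x decreasing ; cols: y increasing->flip
    P=np.array(m['pose']); w=np.stack([c[0]+X,c[1]-Y,np.full_like(X,z)],-1)-P[:3,3]
    q=w@P[:3,:3]; u=m['cx']-m['fx']*q[...,0]/q[...,2]; v=m['cy']+m['fy']*q[...,1]/q[...,2]
    return cv2.remap(im,u.astype(np.float32),v.astype(np.float32),cv2.INTER_LINEAR)
E
python3 - <<'E'
from dial import *
im=cv2.imread('pics/w7.png'); m=cam('wrist'); s,p,T=st(); print(p)
a=rect(im,m,150); hsv=cv2.cvtColor(a,cv2.COLOR_BGR2GRAY)
# dial edge fit: outer boundary of bright on +x side
print(onz(m,228,284,150),onz(m,228,209,150),onz(m,228,359,150),onz(m,300,284,150),onz(m,156,284,150))
b=rect(im,m,156)
for i in (a,b): cv2.circle(i,(360,360),62*4,(0,0,255),1); cv2.circle(i,(360,360),81*4,(0,255,0),1)
cv2.imwrite('pics/d7.png',np.hstack([cv2.resize(a,(400,400),interpolation=cv2.INTER_AREA),cv2.resize(b,(400,400),interpolation=cv2.INTER_AREA)]))
E
```

```text
[526.6  211.91 382.14]
[583.25 214.92 150.  ] [582.96 133.98 150.  ] [583.54 295.86 150.  ] [669.94 214.78 150.  ] [505.77 215.04 150.  ]
```

View pics/d7.png

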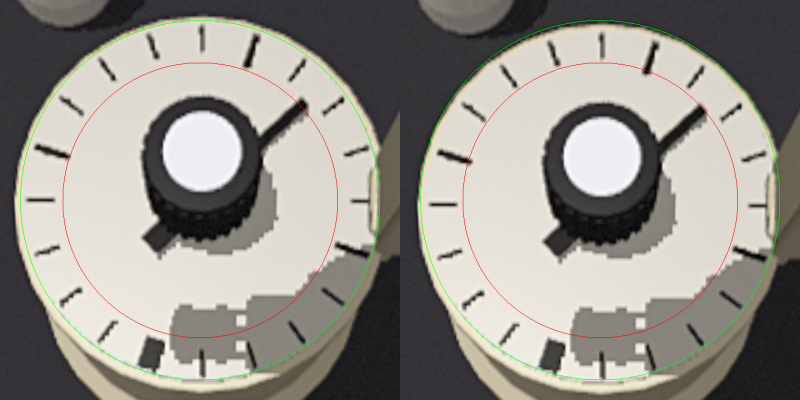

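Run:
```python
from h import *
s,p,T=st(); print(s['time'],np.round(s['q'],3),p,yaw(T)); plan((588,212.3,300),(588,212.3,176))
```

```text
15.0333 [-0.757  0.125  0.336  1.441 -0.041  1.582  1.143] [526.59616337 211.90888105 382.14476619] 89.80534484489051
to (588, 212.3, 300) shift [-61.4   0.6  82.2]
to (588, 212.3, 176) shift [-61.3   0.6 206.2]
```

```bash
python3 -m pendant '[[-15,0,10,7],[-30,0,25,14],[-45,0,45,21],[-58,0,65,28],[-61,0.6,80,35],[-61,0.6,80,42],[-61,0.6,80,49],[-61,0.6,80,56],[-61,0.6,80,63],[-61,0.6,80,70],[-61,0.6,80,77],[-61,0.6,80,84],[-61,0.6,80,85],[-61,0.6,80,85],[-61,0.6,80,85]]' 1
python3 - <<'E'
from h import *
np.set_printoptions(precision=2,suppress=True)
s,p,T=st(); print(s['q'],p,yaw(T)); plan((588,212.3,176))
vision.capture('wrist'); m=cam('wrist')
for r in spotter.spot_point('wrist','knob_grip')[:2]: print(r['point'],r['confidence'],onz(m,*r['point'],186))
E
```

```text
time: 16.28
eef_pos: [587.3, 213.3, 301.9]
tool_rot: [2.12, 2.318, 0.0]
contact_force: [-0.8, 0.4, 0.4]
finger_gap: 1.002
grip_force: 0.0
[-0.84  0.28  0.53  1.46 -0.14  1.45 -0.22] [587.32 213.33 301.87] 5.111921444976296
to (588, 212.3, 176) shift [ -1.1   0.6 125.9]
[200.5, 278.9] 0.6 [585.85 217.42 186.  ]
```

```bash
python3 -m pendant '[[-0.5,0.3,30,0],[-0.5,0.3,65,0],[-0.5,0.3,95,0],[-0.5,0.3,115,0],[-0.5,0.3,124,0],[-0.5,0.3,126,0],[-0.5,0.3,126,0],[-0.5,0.3,126,0]]' 1 | grep -E 'eef|cont'; python3 -m pendant '[[0,0,0,0],[0,0,0,0],[0,0,0,0],[0,0,0,0],[0,0,0,0],[0,0,0,0]]' 0 25
```

```text
eef_pos: [588.5, 213.3, 177.5]
contact_force: [-0.7, -0.1, 0.6]
time: 17.55
eef_pos: [586.5, 213.2, 176.7]
tool_rot: [-2.122, -2.314, 0.002]
contact_force: [-9.7, -1.8, 9.3]
finger_gap: 0.531
grip_force: 26.0
```

```bash
python3 -m pendant '[[0,-1.5,-1,0],[0,-1.5,-1,0],[0,-1.5,-1,-5],[0,-1.5,-1,-12],[0,-1.5,-1,-19],[0,-1.5,-1,-26],[0,-1.5,-1,-33],[0,-1.5,-1,-40],[0,-1.5,-1,-47],[0,-1.5,-1,-54],[0,-1.5,-1,-61],[0,-1.5,-1,-68],[0,-1.5,-1,-72],[0,-1.5,-1,-72],[0,-1.5,-1,-72]]' - 40
python3 - <<'E'
from h import *
s,p,T=st(); print(np.round(s['q'],2),yaw(T),s['ft_torque'])
E
```

```text
time: 18.8
eef_pos: [588.5, 215.0, 176.9]
tool_rot: [0.355, 3.116, 0.005]
contact_force: [15.7, 8.1, -10.8]
finger_gap: 0.526
grip_force: 43.4
[-0.67  0.33  0.31  1.62 -0.1   1.2   1.  ] 77.01958660805191 [ 1.25532214 -2.84536346 -0.01994476]
```

```bash
python3 -m pendant '[[-2,1,1,0],[-2,1,1,-7],[-2,1,1,-14],[-2,1,1,-21],[-2,1,1,-28],[-2,1,1,-35],[-2,1,1,-42],[-2,1,1,-49],[-2,1,1,-56],[-2,1,1,-63],[-2,1,1,-70],[-2,1,1,-76],[-2,1,1,-79],[-2,1,1,-79],[-2,1,1,-79],[-2,1,1,-79]]'
python3 - <<'E'
from h import *
s,p,T=st(); print(np.round(s['q'],2),yaw(T),s['ft_torque'])
im=vision.capture('wrist'); cv2.imwrite('pics/w8.png',im)
im=vision.capture('scene'); cv2.imwrite('pics/s8.png',im)
E
```

```text
time: 20.13
eef_pos: [587.2, 217.9, 176.8]
tool_rot: [-1.713, 2.631, 0.006]
contact_force: [-5.1, 10.9, 3.6]
finger_gap: 0.529
grip_force: 44.7
[-0.5   0.32  0.1   1.61 -0.04  1.21  2.33] 156.1457299721712 [1.85191979 0.6711897  0.03752982]
```

Release, rise, return to the viewing pose, and look.

```bash
python3 -m pendant '[[0,0,0,0],[0,0,0,0],[0,0,0,0],[0,0,0,0],[0,0,0,0],[0,0,-20,0],[0,0,-50,0],[0,0,-85,0],[0,0,-120,7],[0,0,-125,14],[0,0,-125,21],[0,0,-125,28],[0,0,-125,35],[0,0,-125,42],[0,0,-125,49],[0,0,-125,56],[0,0,-125,63],[0,0,-125,66],[0,0,-125,66],[0,0,-125,66]]' 1
python3 - <<'E'
from h import *
s,p,T=st(); print(yaw(T)); plan((527,212,382))
E
```

```text
time: 21.9
eef_pos: [588.3, 213.3, 300.8]
tool_rot: [0.001, -3.142, 0.0]
contact_force: [0.3, -0.7, 0.9]
finger_gap: 1.004
grip_force: 0.0
90.02337867031827
to (527, 212, 382) shift [ 61.3  -1.3 -81.2]
```

```bash
python3 -m pendant '[[30,-1,-30,0],[60,-1,-60,0],[61,-1,-81,0],[61,-1,-81,0],[61,-1,-81,0],[61,-1,-81,0]]' | grep eef
python3 - <<'E'
from dial import *
s,p,T=st(); im=vision.capture('wrist'); m=cam('wrist'); cv2.imwrite('pics/w9.png',im)
c=(588,212.3)
a=rect(im,m,150,c)
b=rect(im,m,156,c)
# angular profiles (deg clockwise from +x)
def prof(i,r0,r1):
    g=cv2.cvtColor(i,cv2.COLOR_BGR2GRAY); t=np.radians(np.arange(0,360,.5)); r=np.arange(r0,r1,.5)
    u=360+4*np.outer(np.sin(t),r); v=360-4*np.outer(np.cos(t),r)
    return cv2.remap(g,u.astype(np.float32),v.astype(np.float32),cv2.INTER_LINEAR).mean(1)
for n,i,r in (('pointer',b,(38,58)),('mark',a,(68,76)),('marks',a,(70,78))):
    q=prof(i,*r); k=np.where(q<90)[0]*.5; print(n,k)
for t in ('zero_mark','pointer_tip','knob_grip'):
    for r in spotter.spot_point('wrist',t)[:2]:
        w=onz(m,*r['point'],186 if 'kn' in t else 156); print(t,round(r['confidence'],2),w,np.degrees(np.arctan2(c[1]-w[1],w[0]-c[0])))
big=cv2.resize(im[100:330,0:400],(800,460),interpolation=cv2.INTER_CUBIC)
cv2.imwrite('pics/d9.png',np.vstack([np.hstack([cv2.resize(a,(300,300),interpolation=cv2.INTER_AREA),cv2.resize(im[180:320,0:230],(500,300),interpolation=cv2.INTER_CUBIC)])]))
E
```

```text
eef_pos: [527.4, 212.3, 381.2]
pointer [44.  44.5 45.  45.5 46.  46.5 47.  47.5 48.  48.5 49. ]
mark [  8.    8.5  27.   27.5  42.5  43.   43.5  44.   44.5  45.   45.5  46.
  46.5  47.   47.5  48.   48.5  49.   65.  102.5 120.5 121.  121.5 122.
 138.5 139.  139.5 140.  140.5 157.  157.5 158.  175.  175.5 227.  227.5
 228.  296.  313.  313.5 314.  314.5 331.5 332.  349.5 350.  350.5]
marks [  8.5  42.5  43.   43.5  44.   44.5  45.   45.5  46.   46.5  47.   47.5
  48.   48.5  49.  102.5 120.5 121.  121.5 138.5 139.  139.5 140.  140.5
 157.  157.5 158.  175.  175.5 193.  210.  227.  227.5 228.  261.5 278.5
 279.  296.  296.5 313.  313.5 314.  314.5 331.5 332.  350. ]
zero_mark 0.62 [630.09 172.1  156.  ] 43.68720038428192
pointer_tip 0.55 [629.14 171.69 156.  ] 44.63252373006141
knob_grip 0.68 [586.48 215.72 186.  ] -113.97606818066976
```

View pics/d9.png

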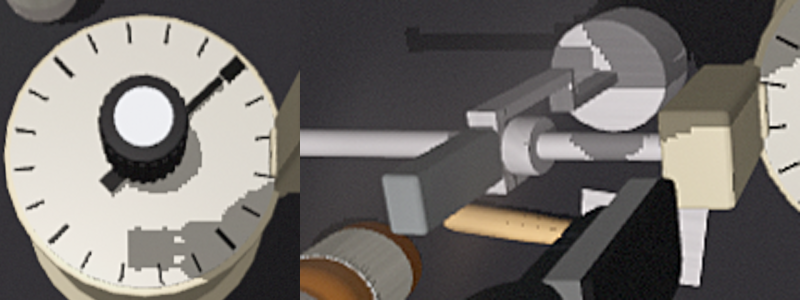

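Run:
```python
from dial import *
from scipy.optimize import minimize
im=cv2.imread('pics/w9.png'); m=cam('wrist')
def prof(i,r0,r1,lo=0,hi=360):
    g=cv2.cvtColor(i,cv2.COLOR_BGR2GRAY); d=np.arange(lo,hi,.25); t=np.radians(d); r=np.arange(r0,r1,.5)
    u=360+4*np.outer(np.sin(t),r); v=360-4*np.outer(np.cos(t),r)
    return d,cv2.remap(g,u.astype(np.float32),v.astype(np.float32),cv2.INTER_LINEAR).mean(1)
def cen(i,r0,r1,lo,hi,floor=180):
    d,q=prof(i,r0,r1,lo,hi); w=np.clip(floor-q,0,None)**2; return (d*w).sum()/w.sum()
T=np.array([8.3,27.2,64.5,102.5,139.5,157.5,175.2,313.7,331.8,350,227.5])
c=np.array([588,212.3])
for it in range(5):
    a=rect(im,m,150,c)
    x=[]
    for t in T: x.append(cen(a,70,77,t-4,t+4,150))
    x=np.array(x); k=np.round((x-x[0])/18)*18
    # x-k = phi + A cos + B sin
    M=np.c_[np.ones(len(x)),np.cos(np.radians(x)),np.sin(np.radians(x))]
    s=np.linalg.lstsq(M,x-k,rcond=None)[0]; e=np.radians(s[1:])*73.5
    T=x-M[:,1:]@s[1:]
    # clockwise angle th: x=cos, y=-sin ; dth = (-dx sin - dy cos..)/r
    c=c+np.array([-e[1],-e[0]]) 
    print(c,s,np.round(x-k-M@s,2))
b=rect(im,m,156,c); a=rect(im,m,151,c)
print('pointer',[cen(b,r,r+8,38,56) for r in (36,44,50)],'mark',cen(a,69,79,36,58,120),'lattice zero',s[0]+36)
```

```text
[586.12 215.5 ] [10.69 -2.49  1.47] [ 0.06  0.05  0.   -0.13 -0.    0.04  0.03 -0.09 -0.1   0.1   0.03]
[586.02 215.47] [10.68  0.02  0.08] [ 0.01 -0.01 -0.04 -0.   -0.01  0.02  0.03  0.   -0.07  0.1  -0.03]
[586.02 215.47] [10.68 -0.   -0.  ] [ 0.01 -0.01 -0.04 -0.   -0.01  0.02  0.03  0.   -0.07  0.1  -0.03]
[586.02 215.47] [10.68  0.    0.  ] [ 0.01 -0.01 -0.04 -0.   -0.01  0.02  0.03  0.   -0.07  0.1  -0.03]
[586.02 215.47] [10.68  0.   -0.  ] [ 0.01 -0.01 -0.04 -0.   -0.01  0.02  0.03  0.   -0.07  0.1  -0.03]
pointer [np.float64(47.541868207389676), np.float64(47.49916153459081), np.float64(47.35914338316497)] mark 46.713209462556115 lattice zero 46.67610894268816
```

```bash
python3 -c "
from rig import env; print(env.close_job())"
```

```text
the job is handed in; nothing more can be done
None
```

The job is handed in: the steel weight hangs released against the stop collar, and I measured the dial's zero mark within about 1° of the pointer. It took about 22 s. I judged the contact with the collar by force while sliding and by eye afterwards. I also viewed 12 pictures, two over the limit of 10.

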